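# Prime and crank the engine from the bench start set

## Task

Prime the engine: draw the round primer knob straight out of its sloping panel until the groove on its stem is level with the brass bezel, keep it there for about a second without pulling it further out, and let it return fully home. Then turn the wing switch on the other box clockwise to its stop against the spring, hold it there for a good second, and let go so that it springs back. Leave everything else on the bench where it is.

Things in the scene. Friction and masses are not known exactly. Their poses are not given: they have to be found in the camera images.
- start_box: Fixed grey wedge-shaped box, 136 mm wide (y), 130 mm deep (x) on a 160 mm deep flange, 40 mm high in front, 115 mm at the back. Origin under its centre; x from front to back, z up. Its top panel slopes at 30 degrees, facing front (-x) and up; in its middle, 78 mm above the origin, stands the wing switch. A flat dial and two lamps (7 mm high) lie above the switch. It faces the robot's right.
- switch_grip (a point): Grip point on the wing switch's axis, 33 mm out from the panel. z: panel's outward normal, the turning axis; x: along the wing, which points up the slope at rest; y: across it; turns with the switch. The wing is a black bar 44 mm long (x), 11 mm thick (y), from 10 to 43 mm above the panel, over a disc 34 mm wide and 10 mm high and a flat ring 42 mm wide.
- switch (a joint): Turn of the wing switch in rad, clockwise as seen facing the panel (negative about the point's z): 0 at rest, 1.05 (60 degrees) at the stop. A spring returns it to 0: about 0.07 N m at rest rising to 0.2 N m at the stop.
- primer_box: Fixed grey wedge-shaped box with the sizes, slope and axes of the start box; in the middle of its sloping panel, 78 mm above the origin, a brass bezel (28 mm wide, 8 mm high) from which the primer plunger comes out; a flat black plate 5 mm high lies above it on the slope. The two boxes may stand either way round, left or right. It too faces the robot's right.
- primer_grip (a point): Grip point on the axis of the primer's round black knob, 33 mm out from the panel when home; moves with it. z: panel's outward normal, the way to pull, 30 degrees from vertical; x: up the slope; y: level. Knob 34 mm wide, 21 mm thick (22 to 43 mm above the panel when home) on a 13 mm steel stem, with a dark groove 3 mm wide, 25 mm inside the bezel's outer face when home.
- primer (a joint): Pull of the primer plunger out of the panel in m: 0 fully home, 0.025 when the groove is level with the bezel's face, 0.045 at the end of its travel. A spring draws it home: 3 N at 0, 6 N at 0.025.
- bolt_tin: Open aluminium cup, 64 mm wide, 50 mm high, between the two boxes; origin under it. Leave alone.
- wrench: Steel wrench 150 mm long, lying beside the start box on its robot side. Leave alone.
- screwdriver: Screwdriver 150 mm long, black handle, lying beside the primer box on its robot side. Leave alone.
- spray_can: Can 64 mm wide, 150 mm high, standing behind and between the boxes; origin under it. Leave alone.
- hammer: Hammer 260 mm long lying at the right of the bench. Leave alone.
- disc: Reddish-brown grinding disc, 114 mm wide, 6 mm thick, lying at the left. Leave alone.
- jar: Amber glass jar, 72 mm wide, 90 mm high, standing at the right. Leave alone.
- bearing: Steel bearing ring, 62 mm wide, 18 mm high, lying at the left towards the back. Leave alone.

How it is judged:
On the way, in this order (a step that is already met when the one before it is completed fails the run):
1. the primer knob is kept drawn out with its groove level with the bezel, within 6 mm (0.019 to 0.031 m), for 0.5 s (value of joint primer between 0.019 and 0.031 m), for 0.5 s.
2. the primer knob is back home, within 3 mm (value of joint primer below 0.003 m), for 0.2 s.
3. with the primer home (within 3 mm), the wing switch is held at its stop, within 0.1 rad (beyond 0.95 rad), for 0.6 s (value of joint switch above 0.95 rad and value of joint primer below 0.003 m), for 0.6 s.
At the end, for the whole second after the job is handed in: The wing switch has sprung back to rest (within 0.06 rad) and the primer knob is fully home (within 3 mm) and every bystander is within 30 mm of where it was (value of joint switch below 0.06 rad and value of joint primer below 0.003 m and distance of each of bolt_tin, wrench, screwdriver, spray_can, hammer, disc, jar, bearing from where it was at the start of the episode below 0.03 m); the robot touches nothing.
It fails at once if the primer is pulled more than 11 mm past the groove (beyond 0.036 m) (value of joint primer above 0.036 m).
It fails at once if a bystander is moved more than 30 mm (distance of any of bolt_tin, wrench, screwdriver, spray_can, hammer, disc, jar, bearing from where it was at the start of the episode above 0.03 m).
It also fails if it takes over 61 s, if anything falls off the work surface, if the arm or the gripper's body presses on something with over 40 N, if the wrist force passes 120 N, or if a joint passes its speed limit or range.

## Robot

A 6-joint arm with a two-finger parallel gripper is mounted at the origin on the work surface. World frame = base frame: x ahead of the robot, y to its left, z up, the work surface at z = 0. Lengths are in m, angles in rad, forces in N, time in s.
With the tool pointing down it reaches from about 0.425 to 0.95 m from the base axis. Payload 3.5 kg.
Tool frame: the origin (TCP) lies between the finger pads; the fingertips stand 19 mm ahead of it and the grasp point (between the pads) is the TCP; z points along the fingers, y is the line along which they close (so a half turn about z gives the same grasp; the last joint's range is limited). The gripper opens to 85 mm and grips with 20 to 120 N. Pads are 22 mm wide; open, the fingers measure 114 mm over their backs; the gripper's body (76 mm by 85 mm) begins 54 mm behind the grasp point. The pads swing forward as they close: fully open they stand 13 mm farther back than shut.
Start: joints at [1.199, 0.286, 1.577, -0, 1.279, -0.15], TCP at [0.148, 0.658, 0.25] pointing down, gripper open.
Joint ranges: [-2.77, 2.77], [-0.9, 2.22], [0.21, 2.48], [-1.53, 4.67], [0.24, 2.81], [-2.84, 2.84]. Speed limits (rad/s): [2.79, 2.79, 3.14, 3.14, 3.14, 3.14].

## Interface

Orientations are given as a unit quaternion [x, y, z, w].
In Python, from plant import monitor, eyes, ctrl gives the robot as it stands.
- The arm moves only by the shell command python3 -m handwheel 'ROWS' [FORCE]. ROWS is JSON, a list of rows, each a list of 7 numbers: the shift along the tool's x, y, z in units of 40 cm (1.0 is 40 cm), then the turn, a rotation vector about the tool's x, y, z in units of pi rad (1.0 is pi rad), then the opening, from -1 (shut) to 1 (fully open). A call has 1 to 12 rows; each row is the pose to reach, as a shift and turn from the pose commanded when the call began, along the tool's axes at that moment, turning the shorter way round; what a row does not reach only later rows make up. A row lasts 1/8 s, in which the tool goes at most 62.5 mm and 10.7 degrees, less where a joint would pass 70% of its speed; a pose out of reach is approached as far as the arm can. A call with a number of a shift or a turn outside -1 to 1 is refused whole. A call with a gripper value outside its range is refused whole. The fingers move at their own pace and stop on an object; FORCE is the grip in N (left out, the last holds). Time passes only in rows, so rows that repeat a pose let the fingers close. It gives the time, the measured TCP pose, the force, the opening and the grip force at its end, in the units of the state.
- monitor.get_state(): the state, without advancing time (a new reading comes with each control period).
- eyes.read_camera(name): name is "scene" or "top"; returns the picture (384x512x3 uint8, red, green, blue); there is no depth.
- eyes.camera_params(name): a dict with "K" (3x3 intrinsics, pixels), "k1" (the pictures are not rectified: a ray, as slopes to the right and down, at radius r is drawn at 1 + k1 r^2 times it, then the intrinsics apply), "R" (3x3) and "t" (3): a world point X has camera coordinates R X + t. Camera axes: x right, y down, z forward; pixel columns grow to the right and rows downward; lengths in m; the calibration is good to about 2 mm. A picture is of the moment at which its call begins. camera_params takes no time and is no camera call.
- ctrl.sign_off(): hands the job in; it is judged then, once.
The state is a dict: "time": time; "qpos": joint angles; "dq": joint speeds; "joint_efforts": joint torques, N m; "eef_pos": TCP position; "tcp_rot": TCP orientation; "contact_force": force on the tool from outside, world axes, zero at the start; "wrist_torque": the same for the moment, N m; "opening": opening from 0.0 (shut) to 1.0 (fully open); "finger_force": force on a finger pad.
Only numpy, scipy, OpenCV 4.12 (cv2) and the standard library are available. Lean on these libraries where they do the work, as an engineer would, in place of code of your own. Each camera call takes 0.05 s, during which the arm holds its last target. There are 200 camera calls.

## Working session

There is one attempt and no reset: what is moved stays moved. The work goes in short steps, Python scripts to look and compute and a shell command to move; the robot and the scene stay as the last step left them, time stands still between calls to the robot, and variables do not carry over. Pictures are saved under pics/ and viewed, at most 10 in all, crops included, and the job is handed in when it is done.

```bash
mkdir -p pics; ls; python3 - <<'E'
from plant import monitor, eyes
import cv2
print(monitor.get_state())
for n in("scene","top"):
    p=eyes.camera_params(n);print(n,p)
    cv2.imwrite(f"pics/{n}0.png",eyes.read_camera(n)[:,:,::-1])
E
```

```text
pics
{'time': 0.0, 'qpos': array([ 1.19898343e+00,  2.87182023e-01,  1.57819013e+00, -6.26819279e-06,
        1.27859997e+00, -1.50008063e-01]), 'dq': array([-0.00043599,  0.0007448 ,  0.00048298, -0.00024785,  0.00052981,
        0.00113938]), 'joint_efforts': array([-3.12065731e-04, -4.05987668e+01, -2.92619491e+01, -1.26012378e-04,
        5.89506497e-03, -2.56721311e-09]), 'eef_pos': array([0.1482443 , 0.65788632, 0.24892911]), 'tcp_rot': array([ 1.10674241e-01,  9.93856024e-01, -1.15024105e-03, -3.04005283e-04]), 'contact_force': array([1.43876941, 0.15506511, 0.25566859]), 'wrist_torque': array([-0.05231808, -0.01812338, -0.03834314]), 'finger_force': 0.0, 'opening': 1.0035289298524634}
scene {'K': array([[418.82189869,   0.        , 266.45473383],
       [  0.        , 418.82189869, 188.20519962],
       [  0.        ,   0.        ,   1.        ]]), 'k1': 0.0034937295011508536, 'R': array([[-0.55181758,  0.83377147,  0.01795841],
       [ 0.5031282 ,  0.35000605, -0.79016314],
       [-0.66510103, -0.42699053, -0.61263343]]), 't': array([ 0.30127965, -0.2076353 ,  1.80022369])}
top {'K': array([[362.38311065,   0.        , 255.26154525],
       [  0.        , 362.38311065, 193.03251014],
       [  0.        ,   0.        ,   1.        ]]), 'k1': -0.00374665604902423, 'R': array([[-0.12349073, -0.99232798, -0.00593379],
       [-0.97096156,  0.12206211, -0.20575347],
       [ 0.20489922, -0.01964716, -0.97858587]]), 't': array([0.07277072, 0.54699407, 1.0772562 ])}
```

View pics/scene0.png

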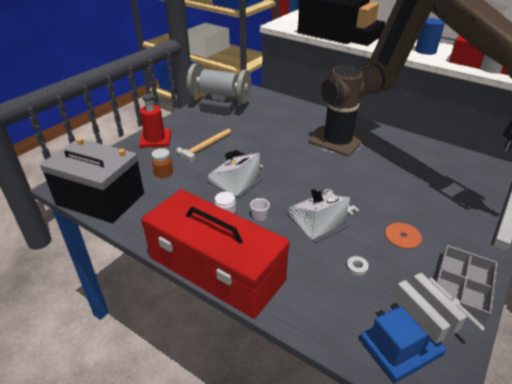

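View pics/top0.png

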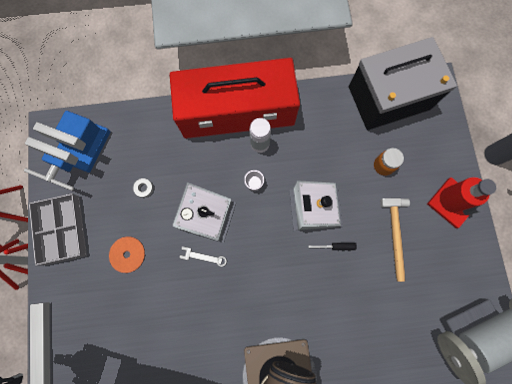

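The start box (switch near 207,211 in the top view) is on the left. The primer box (knob near 326,202) is on the right. Both face image-right (−y). I'll zoom in on both.

```bash
python3 - <<'E'
import cv2
a=cv2.imread("pics/top0.png")[172:272,165:355]
cv2.imwrite("pics/topz.png",cv2.resize(a,None,fx=4.2,fy=4.2,interpolation=cv2.INTER_CUBIC)[:, :798])
a=cv2.imread("pics/scene0.png")[140:245,200:365]
cv2.imwrite("pics/scenez.png",cv2.resize(a,None,fx=4.8,fy=4.8,interpolation=cv2.INTER_CUBIC))
E
```

```text
(no output)
```

View pics/topz.png

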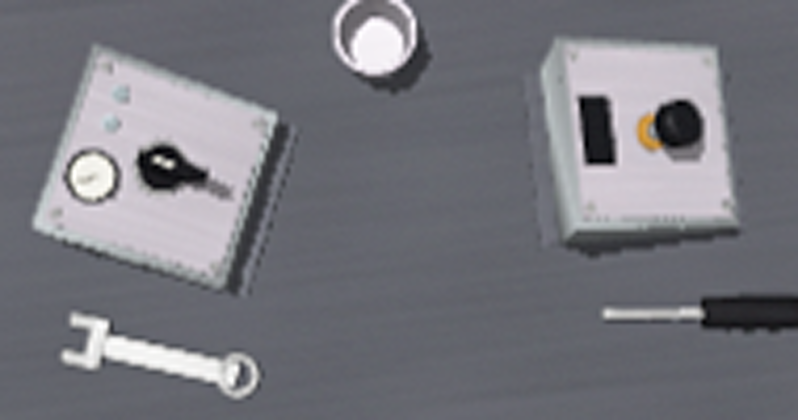

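View pics/scenez.png

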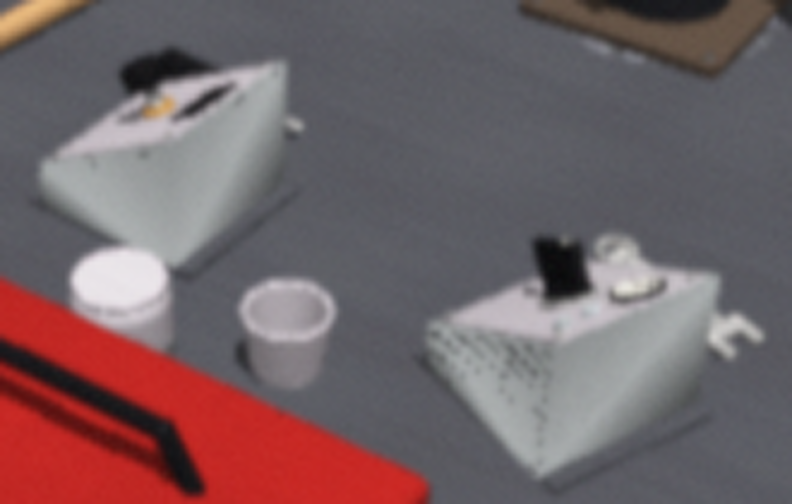

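```bash
cat > h.py <<'E'
import numpy as np
from scipy.spatial.transform import Rotation as Ro
from scipy.optimize import least_squares
P={'scene':{'K':np.array([[418.82189869,0,266.45473383],[0,418.82189869,188.20519962],[0,0,1]]),'k1':0.0034937,'R':np.array([[-0.55181758,0.83377147,0.01795841],[0.5031282,0.35000605,-0.79016314],[-0.66510103,-0.42699053,-0.61263343]]),'t':np.array([0.30127965,-0.2076353,1.80022369])},
'top':{'K':np.array([[362.38311065,0,255.26154525],[0,362.38311065,193.03251014],[0,0,1]]),'k1':-0.0037467,'R':np.array([[-0.12349073,-0.99232798,-0.00593379],[-0.97096156,0.12206211,-0.20575347],[0.20489922,-0.01964716,-0.97858587]]),'t':np.array([0.07277072,0.54699407,1.0772562])}}
def proj(n,X):
    p=P[n];c=np.atleast_2d(X)@p['R'].T+p['t'];s=c[:,:2]/c[:,2:]
    s=s*(1+p['k1']*(s**2).sum(1,keepdims=True));return s*p['K'][0,0]+p['K'][:2,2]
def world(q,X): return np.array([q[0],q[1],0])+np.atleast_2d(X)@Ro.from_euler('z',q[2]).as_matrix().T
s,c=.5,np.sqrt(3)/2
def panel(h,up=0,y=0): return np.array([-s*h+c*up,y,.078+c*h+s*up])   # h out of the panel, up the slope
Rg=np.array([[c,0,-s],[0,1,0],[s,0,c]])  # grip axes (x up slope, z normal) in box frame
E
cat > fit.py <<'E'
from h import *
import cv2
def T(x,y): return ('top',165+(x+.5)/4.2-.5,172+(y+.5)/4.2-.5)
def S(x,y): return ('scene',200+(x+.5)/4.8-.5,140+(y+.5)/4.8-.5)
bm,bp,fm,fp=[.065,-.068,.115],[.065,.068,.115],[-.065,-.068,.04],[-.065,.068,.04]
obs={'start':[(T(97,45),bm),(T(35,228),bp),(T(277,113),fm),(T(225,290),fp),(S(715,280),bp),(S(550,335),bm),(S(430,328),fm),(S(562,240),panel(.043))],
'primer':[(T(558,40),bm),(T(578,222),bp),(T(718,45),fm),(T(738,222),fp),(T(678,122),panel(.043)),(S(285,65),bp),(S(42,162),fm)]}
it,isc=cv2.imread('pics/top0.png'),cv2.imread('pics/scene0.png')
for n,o in obs.items():
    f=lambda q:np.concatenate([(proj(a[0],world(q,X))[0]-a[1:]) for a,X in o])
    r=least_squares(f,[.6,.15 if n=='start' else -.15,1.5],loss='soft_l1')
    q=r.x;print(n,q.round(4),f(q).reshape(-1,2).round(1).tolist())
    print(' grip',world(q,panel(.033)).round(4),'yaw deg',np.degrees(q[2]).round(2))
    for v,im in(('top',it),('scene',isc)):
        pts=[bm,bp,fp,fm,bm];uv=proj(v,world(q,pts));cv2.polylines(im,[np.round(uv*16).astype(int)],0,(0,255,0),1,cv2.LINE_AA,4)
        for h in(0,.043):
            u=proj(v,world(q,panel(h)))[0];cv2.circle(im,tuple(np.round(u*16).astype(int).tolist()),16,(0,0,255),-1,cv2.LINE_AA,4)
z=lambda a:cv2.resize(a,None,fx=4.2,fy=4.2,interpolation=cv2.INTER_CUBIC)
a=cv2.resize(it[172:247,165:355],(760,300),interpolation=2);b=cv2.resize(isc[140:215+25,200:390][:75+25],(570,300),interpolation=2)
cv2.imwrite('pics/ov.png',np.vstack([a,np.pad(b,((0,0),(0,190),(0,0)))]))
E
python3 fit.py
```

```text
start [0.5085 0.17   1.1593] [[-0.2, 0.2], [-0.3, 0.1], [0.3, 0.8], [-0.4, 0.1], [0.3, -0.5], [0.2, 3.2], [-1.2, -0.3], [-2.2, 0.3]]
 grip [[0.5019 0.1549 0.1066]] yaw deg 66.42
primer [ 0.4913 -0.1846  1.5244] [[-0.5, -0.7], [-0.6, 1.2], [-0.6, 0.6], [-0.0, 0.8], [2.4, -0.2], [-0.7, 0.1], [-1.6, 1.6]]
 grip [[ 0.4905 -0.2011  0.1066]] yaw deg 87.34
```

View pics/ov.png

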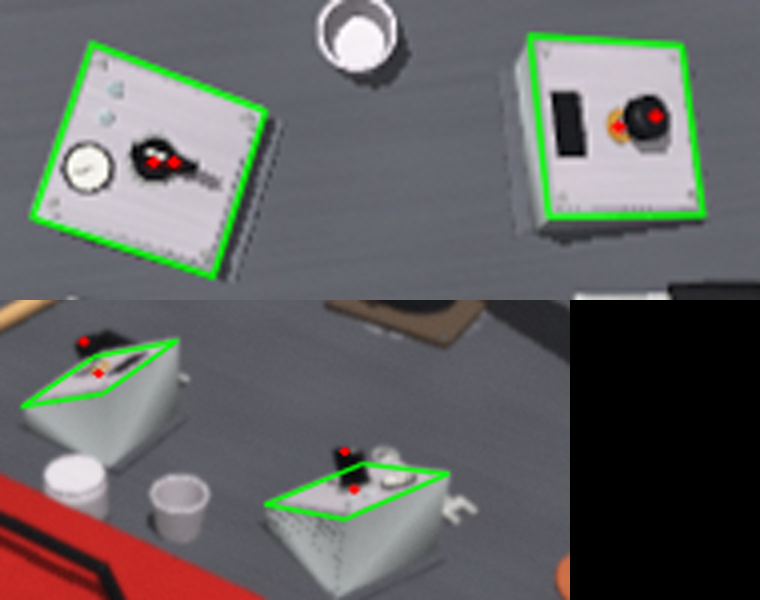

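The overlay fits both panels to within 1–2 px, except that the knob top is about 2 px off. The boxes' origins are at z = 0 and 78 mm plus the outward offset gives the grip at z = 0.107, which is within reach. Next I'll work out the moves.

```bash
cat > mv.py <<'E'
from h import *
from plant import monitor
Q={'start':[.5085,.170,1.1593],'primer':[.4913,-.1846,1.5244]}
def grip(n,h=.033,turn=0,up=0,y=0):
    Rb=Ro.from_euler('z',Q[n][2]).as_matrix()
    xb,yb,nb=(Rb@Rg).T
    R=np.stack([xb,-yb,-nb],1)@Ro.from_euler('z',turn).as_matrix()
    return world(Q[n],panel(h,up,y))[0],R
def rel(p,R,base=None):
    st=monitor.get_state()
    p0,R0=base or (st['eef_pos'],Ro.from_quat(st['tcp_rot']).as_matrix())
    d=R0.T@(p-p0);w=Ro.from_matrix(R0.T@R).as_rotvec()
    return (d/.4).round(3).tolist(),(w/np.pi).round(3).tolist(),'rows',np.ceil(max(np.linalg.norm(d)/.0625,np.degrees(np.linalg.norm(w))/10.7))
E
python3 - <<'E'
from mv import *
st=monitor.get_state();R0=Ro.from_quat(st['tcp_rot']).as_matrix()
g,Rp=grip('primer',.183)
print('standoff',g)
w1=np.array([.45,.35,.35]);print(rel(w1,R0))
Rm=Ro.from_euler('z',-.7).as_matrix()@R0
print(rel(w1,Rm))
w2=np.array([.52,.0,.35]);print(rel(w2,Rm,(w1,Rm)), rel(w2,Rp,(w1,Rm)))
print(rel(g,Rp,(w2,Rp)))
E
```

```text
standoff [ 0.48705626 -0.27600154  0.23648265]
([-0.905, -0.586, -0.251], [0.0, 0.0, 0.0], 'rows', np.float64(8.0))
([-0.905, -0.586, -0.251], [-0.0, 0.0, 0.223], 'rows', np.float64(8.0))
([-0.803, -0.389, 0.001], [0.0, 0.0, 0.0], 'rows', np.float64(6.0)) ([-0.803, -0.389, 0.001], [-0.059, 0.16, 0.216], 'rows', np.float64(6.0))
([-0.742, -0.05, -0.101], [0.0, 0.0, 0.0], 'rows', np.float64(5.0))
```

```bash
R="[-0.905,-0.586,-0.251,0,0,0.223,1]"; python3 -m handwheel '[[-0.3,-0.2,-0.25,0,0,0.07,1],[-0.6,-0.4,-0.251,0,0,0.15,1],[-0.905,-0.586,-0.251,0,0,0.223,1],[-0.905,-0.586,-0.251,0,0,0.223,1],[-0.905,-0.586,-0.251,0,0,0.223,1],[-0.905,-0.586,-0.251,0,0,0.223,1],[-0.905,-0.586,-0.251,0,0,0.223,1],[-0.905,-0.586,-0.251,0,0,0.223,1],[-0.905,-0.586,-0.251,0,0,0.223,1],[-0.905,-0.586,-0.251,0,0,0.223,1]]'
python3 -m handwheel '[[-0.803,-0.389,0,-0.059,0.16,0.216,1],[-0.803,-0.389,0,-0.059,0.16,0.216,1],[-0.803,-0.389,0,-0.059,0.16,0.216,1],[-0.803,-0.389,0,-0.059,0.16,0.216,1],[-0.803,-0.389,0,-0.059,0.16,0.216,1],[-0.803,-0.389,0,-0.059,0.16,0.216,1],[-0.803,-0.389,0,-0.059,0.16,0.216,1],[-0.803,-0.389,0,-0.059,0.16,0.216,1],[-0.803,-0.389,0,-0.059,0.16,0.216,1]]'
python3 - <<'E'
from mv import *
print(monitor.get_state()['qpos'],rel(*grip('primer',.183)))
E
```

```text
time: 1.35
eef_pos: [0.4489, 0.3511, 0.35]
tcp_rot: [0.444, 0.896, -0.0, -0.001]
contact_force: [-0.6, 0.0, -1.2]
opening: 0.998
finger_force: 0.0
time: 2.48
eef_pos: [0.5197, 0.0022, 0.3508]
tcp_rot: [0.697, 0.668, 0.189, -0.178]
contact_force: [0.3, -0.3, 0.1]
opening: 0.997
finger_force: 0.0
[-0.40967485 -0.092891    1.85903934  0.48855474  1.5763874  -0.41378411] ([-0.747, -0.052, -0.103], [0.0, -0.001, 0.001], 'rows', np.float64(5.0))
```

```bash
python3 -m handwheel '[[-0.745,-0.052,-0.103,0,0,0,1],[-0.745,-0.052,-0.103,0,0,0,1],[-0.745,-0.052,-0.103,0,0,0,1],[-0.745,-0.052,-0.103,0,0,0,1],[-0.745,-0.052,-0.103,0,0,0,1],[-0.745,-0.052,-0.103,0,0,0,1],[-0.745,-0.052,-0.103,0,0,0,1]]'
python3 - <<'E'
from mv import *
from plant import eyes
import cv2
print(rel(*grip('primer',.083)),rel(*grip('primer')))
def sub(n,x,y,w,h,f,h_):
    im=eyes.read_camera(n)[:,:,::-1].copy()
    c=im[y:y+h,x:x+w];c=cv2.resize(c,None,fx=f,fy=f,interpolation=2)
    for k in(.022,.043):
        cir=np.array([panel(k,.017*np.cos(a),.017*np.sin(a)) for a in np.linspace(0,6.3,40)])
        uv=(proj(n,world(Q['primer'],cir))-[x,y]+.5)*f-.5
        cv2.polylines(c,[np.round(uv).astype(int)],1,(0,255,0) if k<.03 else (0,255,255),1)
    return c
a=sub('top',285,165,66,75,6,0);b=sub('scene',200,130,66,75,6,0)
cv2.imwrite('pics/kn.png',np.hstack([a,b]))
E
```

```text
time: 3.35
eef_pos: [0.487, -0.2757, 0.2372]
tcp_rot: [0.698, 0.667, 0.189, -0.178]
contact_force: [0.1, 0.6, 0.3]
opening: 0.997
finger_force: 0.0
([-0.002, -0.0, 0.251], [0.001, -0.001, 0.001], 'rows', np.float64(2.0)) ([-0.002, -0.001, 0.376], [0.001, -0.001, 0.001], 'rows', np.float64(3.0))
```

View pics/kn.png

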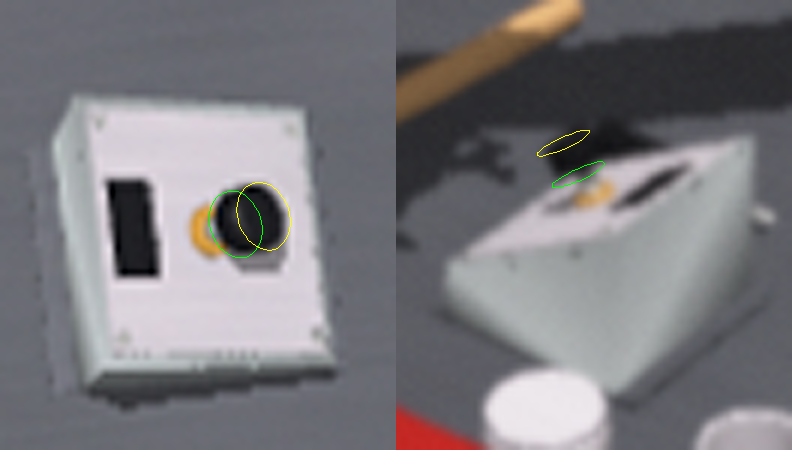

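Top view: the predicted circle matches the knob's edges (216–290, 183–252 in the crop). The scene view agrees to about 1.5 px, and the dark shape to the right of the knob is the screwdriver handle. I'll approach and grip.

```bash
python3 -m handwheel '[[0.002,0,0.1,0,0,0,1],[0.002,0,0.18,0,0,0,1],[0.002,0,0.25,0,0,0,1],[0.002,0,0.29,0,0,0,1],[0.002,0,0.32,0,0,0,1],[0.002,0,0.345,0,0,0,1],[0.002,0,0.36,0,0,0,1],[0.002,0,0.375,0,0,0,1],[0.002,0,0.375,0,0,0,1],[0.002,0,0.375,0,0,0,1]]'
python3 - <<'E'
from mv import *
s=monitor.get_state();print(s['contact_force'],s['wrist_torque'],rel(*grip('primer')))
E
```

```text
time: 4.7
eef_pos: [0.4905, -0.2016, 0.1078]
tcp_rot: [0.699, 0.667, 0.189, -0.178]
contact_force: [0.4, 0.3, 0.7]
opening: 1.0
finger_force: 0.0
[0.4031745  0.32171437 0.69647811] [-0.20503004  0.0310067   0.02676045] ([-0.0, -0.0, 0.003], [0.001, -0.0, 0.0], 'rows', np.float64(1.0))
```

```bash
python3 -m handwheel '[[0,0,0,0,0,0,-1],[0,0,0,0,0,0,-1],[0,0,0,0,0,0,-1],[0,0,0,0,0,0,-1],[0,0,0,0,0,0,-1],[0,0,0,0,0,0,-1],[0,0,0,0,0,0,-1],[0,0,0,0,0,0,-1]]' 40
```

```text
time: 5.7
eef_pos: [0.4896, -0.2015, 0.1079]
tcp_rot: [0.698, 0.667, 0.188, -0.179]
contact_force: [-5.8, -1.2, 4.4]
opening: 0.384
finger_force: 39.9
```

```bash
python3 -m handwheel '[[0,-0.003,0,0,0,0,-1],[0,-0.003,-0.015,0,0,0,-1],[0,-0.003,-0.03,0,0,0,-1],[0,-0.003,-0.03,0,0,0,-1]]'; python3 - <<'E'
from mv import *
print(rel(*grip('primer',.033)))
E
```

```text
time: 6.2
eef_pos: [0.4891, -0.2071, 0.1178]
tcp_rot: [0.699, 0.667, 0.189, -0.178]
contact_force: [1.8, 1.7, -4.7]
opening: 0.384
finger_force: 40.1
([-0.001, 0.003, 0.032], [0.001, -0.001, 0.0], 'rows', np.float64(1.0))
```

The spring load is about 5 N along the axis, so the knob is following. I'll pull the rest of the way and hold.

```bash
python3 -m handwheel '[[0,0,-0.016,0,0,0,-1],[0,0,-0.032,0,0,0,-1],[0,0,-0.032,0,0,0,-1],[0,0,-0.032,0,0,0,-1]]'; python3 - <<'E'
from mv import *
from plant import eyes
import cv2
print(rel(*grip('primer',.033)))
a=[cv2.resize(eyes.read_camera(n)[y:y+80,x:x+66,::-1],None,fx=6,fy=6,interpolation=2) for n,x,y in(('top',295,160),('scene',205,130))]
cv2.imwrite('pics/pull.png',np.hstack(a))
E
python3 -m handwheel '[[0,0,0,0,0,0,-1],[0,0,0,0,0,0,-1],[0,0,0,0,0,0,-1],[0,0,0,0,0,0,-1],[0,0,0,0,0,0,-1],[0,0,0,0,0,0,-1]]'
```

```text
time: 6.7
eef_pos: [0.4888, -0.2135, 0.1289]
tcp_rot: [0.699, 0.667, 0.189, -0.178]
contact_force: [5.7, 1.6, -6.6]
opening: 0.38
finger_force: 40.3
([-0.001, 0.003, 0.064], [0.001, -0.001, 0.0], 'rows', np.float64(1.0))
time: 7.55
eef_pos: [0.4887, -0.2135, 0.1288]
tcp_rot: [0.699, 0.667, 0.189, -0.178]
contact_force: [4.2, 2.2, -6.4]
opening: 0.378
finger_force: 40.3
```

View pics/pull.png

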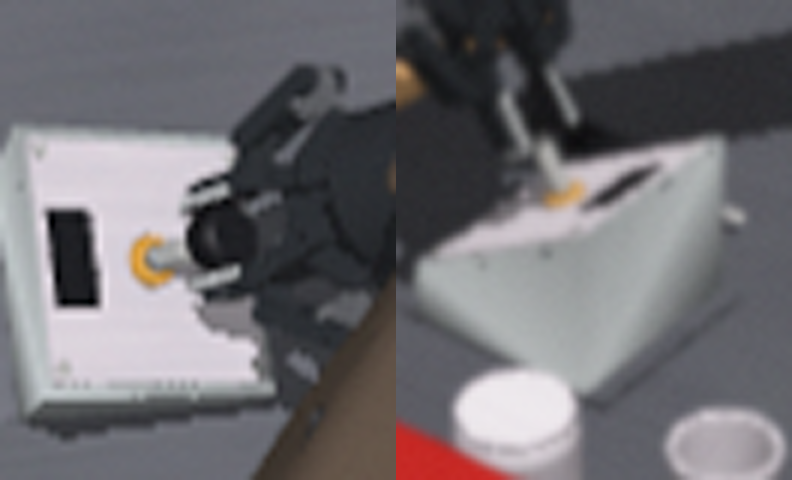

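The stem is drawn out, with about 24.4 mm of travel and about 6.5 N along the axis, which matches the groove being level. After a short extra hold I'll return it home and release.

```bash
python3 -m handwheel '[[0,0,0,0,0,0,-1],[0,0,0.015,0,0,0,-1],[0,0,0.03,0,0,0,-1],[0,0,0.045,0,0,0,-1],[0,0,0.06,0,0,0,-1],[0,0,0.062,0,0,0,-1],[0,0,0.062,0,0,0,-1],[0,0,0.062,0,0,0,1],[0,0,0.062,0,0,0,1],[0,0,0.062,0,0,0,1],[0,0,0.062,0,0,0,1],[0,0,0.062,0,0,0,1]]'
python3 -m handwheel '[[0,0,0,0,0,0,1],[0,0,0,0,0,0,1],[0,0,-0.05,0,0,0,1],[0,0,-0.15,0,0,0,1],[0,0,-0.25,0,0,0,1],[0,0,-0.35,0,0,0,1],[0,0,-0.45,0,0,0,1],[0,0,-0.5,0,0,0,1],[0,0,-0.5,0,0,0,1],[0,0,-0.5,0,0,0,1]]'
python3 - <<'E'
from mv import *
st=monitor.get_state();g,Rs=grip('start',.213)
print(st['qpos'],g)
w=np.array([.5,-.02,.36]);print(rel(w,Rs),rel(g,Rs,(w,Rs)),rel(g,Rs))
E
```

```text
time: 9.05
eef_pos: [0.4891, -0.2012, 0.1075]
tcp_rot: [0.699, 0.667, 0.189, -0.178]
contact_force: [0.2, -0.7, 0.7]
opening: 1.001
finger_force: 0.0
time: 10.3
eef_pos: [0.4834, -0.3004, 0.279]
tcp_rot: [0.698, 0.667, 0.189, -0.18]
contact_force: [0.3, 0.4, -0.3]
opening: 1.002
finger_force: 0.0
[-0.87646401  0.19876043  1.68627081  0.3486071   1.65626856 -0.87074557] [0.465902   0.07239026 0.26246341]
([0.709, 0.009, 0.178], [-0.058, -0.001, 0.101], 'rows', np.float64(5.0)) ([0.032, -0.171, 0.3], [0.0, 0.0, 0.0], 'rows', np.float64(3.0)) ([0.782, -0.088, 0.503], [-0.058, -0.001, 0.101], 'rows', np.float64(6.0))
```

```bash
python3 -m handwheel '[[0.709,0.009,0.178,-0.058,0,0.101,1],[0.709,0.009,0.178,-0.058,0,0.101,1],[0.709,0.009,0.178,-0.058,0,0.101,1],[0.709,0.009,0.178,-0.058,0,0.101,1],[0.709,0.009,0.178,-0.058,0,0.101,1],[0.709,0.009,0.178,-0.058,0,0.101,1],[0.709,0.009,0.178,-0.058,0,0.101,1]]'
python3 -m handwheel '[[0.032,-0.171,0.3,0,0,0,1],[0.032,-0.171,0.3,0,0,0,1],[0.032,-0.171,0.3,0,0,0,1],[0.032,-0.171,0.3,0,0,0,1],[0.032,-0.171,0.3,0,0,0,1]]'
python3 - <<'E'
from mv import *
from plant import eyes
import cv2
print(monitor.get_state()['qpos'],rel(*grip('start')))
Rr=[]
for n,x,y in(('top',175,175),('scene',275,165)):
    f=6;c=cv2.resize(eyes.read_camera(n)[y:y+80,x:x+66,::-1],None,fx=f,fy=f,interpolation=2)
    for k in(.010,.043):
        cir=np.array([panel(k,a,b) for a,b in((.022,.0055),(.022,-.0055),(-.022,-.0055),(-.022,.0055))])
        uv=(proj(n,world(Q['start'],cir))-[x,y]+.5)*f-.5
        cv2.polylines(c,[np.round(uv).astype(int)],1,(0,255,0) if k<.03 else (0,255,255),1)
    Rr.append(c)
cv2.imwrite('pics/sw.png',np.hstack(Rr))
E
```

```text
time: 11.18
eef_pos: [0.5, -0.0205, 0.3595]
tcp_rot: [0.808, 0.528, 0.217, -0.143]
contact_force: [0.3, -0.4, -0.2]
opening: 0.999
finger_force: 0.0
time: 11.8
eef_pos: [0.4683, 0.0705, 0.2656]
tcp_rot: [0.808, 0.528, 0.219, -0.14]
contact_force: [0.8, 0.4, -1.3]
opening: 0.996
finger_force: 0.0
[-0.32423826 -0.29029138  2.18184668  0.55570423  1.24553235 -0.0910571 ] ([-0.003, -0.01, 0.458], [0.002, -0.001, -0.0], 'rows', np.float64(3.0))
```

View pics/sw.png

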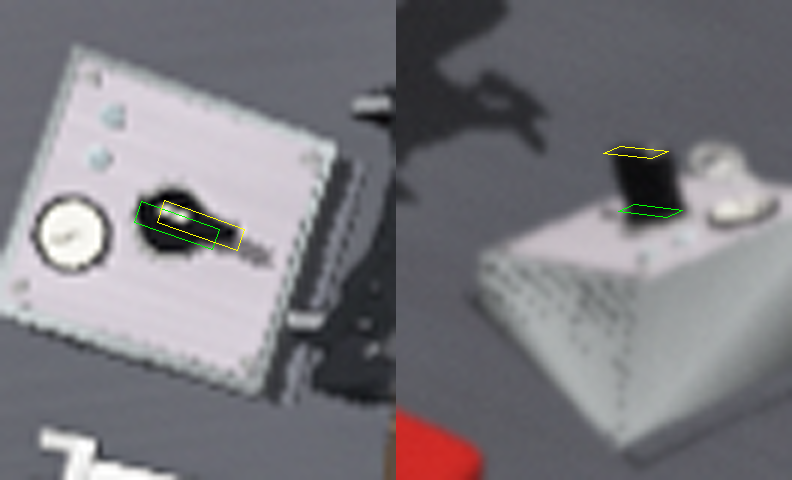

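The predicted wing outline fits to about 1 px in both views, with the true wing about 2 mm further up the slope. I'll approach.

```bash
python3 -m handwheel '[[0.002,-0.01,0.12,0,0,0,1],[0.002,-0.01,0.22,0,0,0,1],[0.002,-0.01,0.3,0,0,0,1],[0.002,-0.01,0.36,0,0,0,1],[0.002,-0.01,0.4,0,0,0,1],[0.002,-0.01,0.43,0,0,0,1],[0.002,-0.01,0.455,0,0,0,1],[0.002,-0.01,0.455,0,0,0,1],[0.002,-0.01,0.455,0,0,0,1]]'
python3 - <<'E'
from mv import *
s=monitor.get_state();print(s['qpos'],rel(*grip('start')))
E
```

```text
time: 13.02
eef_pos: [0.5005, 0.1577, 0.1072]
tcp_rot: [0.808, 0.528, 0.218, -0.141]
contact_force: [-0.2, -0.8, 0.5]
opening: 0.999
finger_force: 0.0
[-0.10882764  0.03096881  2.22146222  0.69389513  0.84569476 -0.15565603] ([-0.005, 0.006, -0.001], [0.001, -0.001, -0.0], 'rows', np.float64(1.0))
```

```bash
python3 -m handwheel '[[0,0.006,0,0,0,0,1],[0,0.006,0,0,0,0,-0.3],[0,0.006,0,0,0,0,-0.6],[0,0.006,0,0,0,0,-1],[0,0.006,0,0,0,0,-1],[0,0.006,0,0,0,0,-1],[0,0.006,0,0,0,0,-1],[0,0.006,0,0,0,0,-1],[0,0.006,0,0,0,0,-1],[0,0.006,0,0,0,0,-1]]' 40
python3 - <<'E'
from mv import *
s=monitor.get_state();print(s['wrist_torque'],rel(*grip('start')))
E
```

```text
time: 14.28
eef_pos: [0.503, 0.1565, 0.1069]
tcp_rot: [0.808, 0.528, 0.218, -0.141]
contact_force: [4.8, -0.8, -2.7]
opening: 0.121
finger_force: 43.5
[-0.62920251 -0.41305809 -0.27602408] ([-0.005, -0.001, -0.002], [0.001, -0.001, -0.0], 'rows', np.float64(1.0))
```

```bash
python3 -m handwheel '[[0,0,0,0,0,0.04,-1],[0,0,0,0,0,0.08,-1],[0,0,0,0,0,0.12,-1],[0,0,0,0,0,0.15,-1],[0,0,0,0,0,0.15,-1]]'
python3 - <<'E'
from mv import *
s=monitor.get_state();R=Ro.from_quat(s['tcp_rot']).as_matrix();print(s['qpos'],R.T@s['wrist_torque'],R.T@s['contact_force'],rel(*grip('start')))
E
```

```text
time: 14.9
eef_pos: [0.5037, 0.1561, 0.1068]
tcp_rot: [0.91, 0.324, 0.18, -0.187]
contact_force: [8.1, -2.1, -5.1]
opening: 0.122
finger_force: 43.1
[-0.11072688  0.03679047  2.21615375  0.693456    0.84259202  0.3146612 ] [-1.17220879  0.08573519 -0.17548071] [2.46745797 8.00192596 5.09438734] ([-0.005, -0.001, -0.002], [0.002, -0.001, -0.15], 'rows', np.float64(3.0))
```

```bash
python3 -m handwheel '[[0,0,0,0,0,0.04,-1],[0,0,0,0,0,0.08,-1],[0,0,0,0,0,0.12,-1],[0,0,0,0,0,0.16,-1],[0,0,0,0,0,0.185,-1],[0,0,0,0,0,0.185,-1],[0,0,0,0,0,0.185,-1]]'
python3 - <<'E'
from mv import *
s=monitor.get_state();R=Ro.from_quat(s['tcp_rot']).as_matrix();print(s['qpos'],R.T@s['wrist_torque'],R.T@s['contact_force'],rel(*grip('start')))
from plant import eyes
import cv2
a=[cv2.resize(eyes.read_camera(n)[y:y+80,x:x+66,::-1],None,fx=6,fy=6,interpolation=2) for n,x,y in(('top',175,175),('scene',275,165))]
cv2.imwrite('pics/turn.png',np.hstack(a))
E
```

```text
time: 15.78
eef_pos: [0.5041, 0.1553, 0.1065]
tcp_rot: [0.965, 0.05, 0.12, -0.229]
contact_force: [8.4, -4.5, -6.3]
opening: 0.121
finger_force: 43.0
[-0.11133722  0.03714226  2.21607438  0.69191392  0.84007043  0.89500516] [-1.44617344  0.81381577 -0.23984446] [6.37679252 8.00214327 5.13287781] ([-0.005, -0.0, -0.002], [0.003, -0.002, -0.335], 'rows', np.float64(6.0))
```

View pics/turn.png

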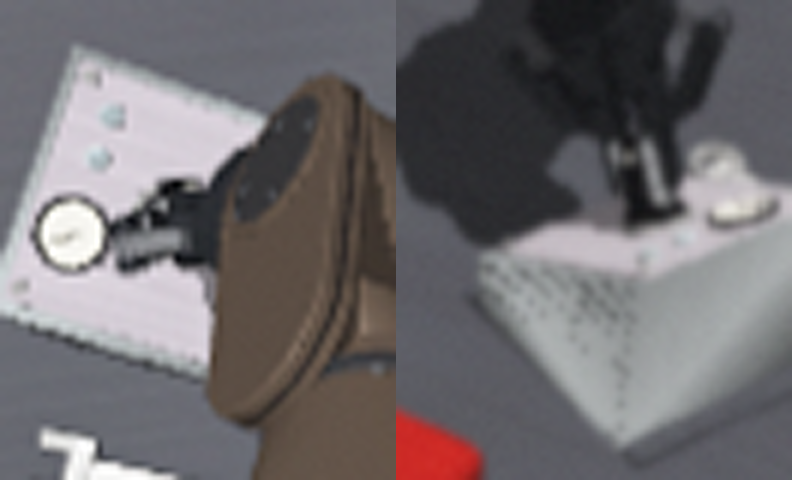

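The tool has turned 60° and the torque is about 0.24 N m, consistent with the stop. I'll press slightly further and hold 1.4 s.

```bash
python3 -m handwheel '[[0,0,0,0,0,0.015,-1],[0,0,0,0,0,0.015,-1],[0,0,0,0,0,0.015,-1],[0,0,0,0,0,0.015,-1],[0,0,0,0,0,0.015,-1],[0,0,0,0,0,0.015,-1],[0,0,0,0,0,0.015,-1],[0,0,0,0,0,0.015,-1],[0,0,0,0,0,0.015,-1],[0,0,0,0,0,0.015,-1],[0,0,0,0,0,0.015,-1]]'
python3 - <<'E'
from mv import *
s=monitor.get_state();R=Ro.from_quat(s['tcp_rot']).as_matrix();print(R.T@s['wrist_torque'],R.T@s['contact_force'],rel(*grip('start')))
E
```

```text
time: 17.25
eef_pos: [0.5041, 0.1552, 0.1066]
tcp_rot: [0.966, 0.031, 0.115, -0.231]
contact_force: [8.7, -2.9, -7.2]
opening: 0.119
finger_force: 58.0
[-1.29225762  1.05782317 -1.22638709] [6.75973018 6.71784203 6.78443846] ([-0.005, 0.0, -0.002], [0.003, -0.001, -0.348], 'rows', np.float64(6.0))
```

The torque jumped to 1.2 N m, so the switch is firmly at its stop and was held there. Now I'll release and retreat.

```bash
python3 -m handwheel '[[0,0,0,0,0,-0.015,-1],[0,0,0,0,0,-0.015,1],[0,0,0,0,0,-0.015,1],[0,0,0,0,0,-0.015,1],[0,0,0,0,0,-0.015,1],[0,0,0,0,0,-0.015,1],[0,0,0,0,0,-0.015,1],[0,0,0,0,0,-0.015,1]]'
python3 -m handwheel '[[0,0,-0.04,0,0,0,1],[0,0,-0.1,0,0,0,1],[0,0,-0.2,0,0,0,1],[0,0,-0.3,0,0,0,1],[0,0,-0.4,0,0,0,1],[0,0,-0.5,0,0,0,1],[0,0,-0.6,0,0,0,1],[0,0,-0.6,0,0,0,1],[0,0,-0.6,0,0,0,1]]'
python3 - <<'E'
from plant import eyes
import cv2,numpy as np
a=[cv2.resize(eyes.read_camera(n)[y:y+100,x:x+w,::-1],None,fx=3.5,fy=3.5,interpolation=2) for n,x,y,w in(('top',170,170,190),('scene',200,140,190))]
a=np.vstack([a[0],a[1]])[:, :];cv2.imwrite('pics/end.png',cv2.resize(a,None,fx=.85,fy=.85))
E
```

```text
time: 18.25
eef_pos: [0.5022, 0.157, 0.1067]
tcp_rot: [0.964, 0.051, 0.117, -0.232]
contact_force: [-0.5, -0.9, -1.2]
opening: 1.002
finger_force: 0.0
time: 19.38
eef_pos: [0.4533, 0.0466, 0.3139]
tcp_rot: [0.964, 0.051, 0.117, -0.232]
contact_force: [-0.1, 0.2, -0.6]
opening: 1.004
finger_force: 0.0
```

View pics/end.png

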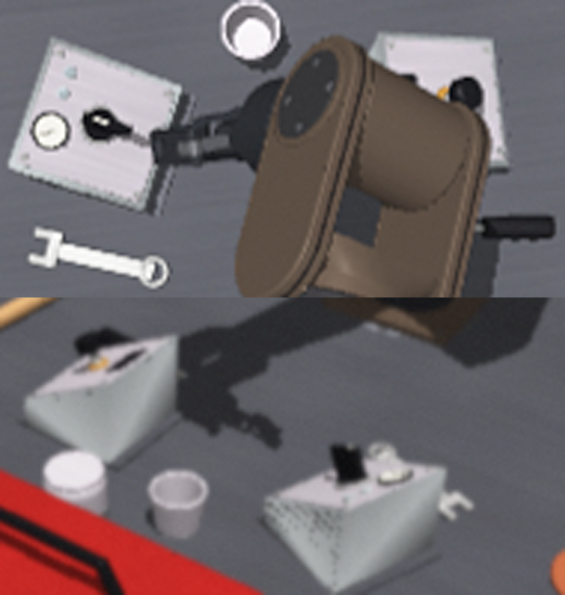

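The wing is back at rest (105,123 top, 345,463 scene), the knob is home (465,92 top, 100,345 scene), nothing else has moved, and the arm is clear. Handing in.

```bash
python3 -c "
from plant import ctrl
print(ctrl.sign_off())"
```

```text
the job is handed in; nothing more can be done
None
```

I drew the primer about 24 mm to its groove, held it about a second and returned it home, then held the wing switch at its stop about 1.4 s and let it spring back; the job is handed in, but no verdict was shown.

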